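# Open the slotted lock disc and push the filter slider home

### The job

Put the filter in the light path of the filter changer beside the microscope: push the upright pin on the slotted disc round until its slot lines up with the slider bar (either way round will do), then push the slider by its end plate through the disc until it is fully home against its two stops. Only push with the fingertips: do not lift the slider out of its track, leave everything else on the bench where it stands, and finish clear of everything.

Things in the scene. Friction and masses are not known exactly. Their poses are not given: they have to be found in the camera images.
- changer: Filter changer fixed to the bench: cream base plate 340 x 124 mm (x -215 to 125, y -62 to 62), its flat deck 30 mm above the bench. Origin on the bench under the disc's axis; +x is the way the slider is pushed in, z up. On the deck, two guide rails along x, 10 mm high, 12 wide, 22 apart, x -204 to -60; then the stops, the disc, the lamp house.
- stops (a point): On the centre line at deck height, in the plane of the rear faces of the two stop blocks (changer x = -56 mm). The blocks are 26 mm high, 8 mm long, and stand 15 to 25 mm off the centre line on either side. Fully home, the front face of the slider's end plate rests against them.
- tunnel (a point): Centre of the mouth of the lamp house's tunnel at deck height (changer x = +48 mm). The lamp house is a cream block 70 mm long, 116 wide, 60 high above the deck; the tunnel, 25 mm wide and 14 high, takes the slider's nose.
- disc_axis (a point): The point on the disc's axis at deck height (30 mm above the bench). The steel disc is 76 mm across and 12 mm thick, lies on the deck, and has one slot, 25 mm wide, open at the top, right across its middle, with slightly flared mouths.
- disc (a joint): Angle of the disc about its vertical axis, rad, counter-clockwise from above. At 0 and at pi (3.14) the slot lies along the changer's x, in line with the slider; either will do. Stops at -0.35 and 3.49. Friction about 0.05 N m; it stays where it is left. Within about 0.15 rad of in line, the slider's tapered nose finds the slot and straightens the disc.
- disc_pin (a point): Centre of the top of the black upright pin by which the disc is pushed round: 12 mm across, 27 mm off the axis at right angles to the slot, rising 24 mm from the disc's upper face (top 66 mm above the bench). It is on the changer's +y side at joint 0, on the -x side at pi/2, on the -y side at pi.
- slider: Filter slider: loose plain steel bar, about 0.3 kg, 19 mm wide, 10 high, lying on the deck between the rails, with an upright end plate (8 mm thick, 44 wide, its top 32.5 mm above the deck) at its rear. Origin on its underside below the plate's front face; x points to the tapered nose 126 mm ahead. Sliding takes about 2 N. Fully home, the origin is at x = -56 mm in the changer's frame.
- slider_plate (a point): Centre of the rear face (the one to push) of the slider's end plate, 21.5 mm above the deck; the face is 44 mm wide and 22 mm high, from 0.5 mm above the rails.
- slider_nose (a point): Middle of the slider's nose tip, 5 mm above the deck. At the start it is 44 to 60 mm short of the disc's axis, outside the disc.
- dish: Bystander, loose: a closed clear round culture dish, 60 mm across, 16 mm tall; origin at the centre of its underside. Not part of the work.
- objective: Bystander, loose: a steel microscope objective standing upright, 34 mm across, 46 mm tall; origin at the centre of its underside. Not part of the work.
- slide_box: Bystander, loose: a flat blue slide box, 85 x 65 x 30 mm; origin at the centre of its underside. Not part of the work.
- bottle: Bystander, loose: an amber bottle with a white cap, 52 mm across, 95 mm tall; origin at the centre of its underside. Not part of the work.
- filter_ring: Bystander, loose: a small black ring, 32 mm across, 10 mm tall, lying on top of the lamp house; origin at the centre of its underside. Not part of the work.
- beaker: Bystander, loose: a clear glass beaker, 60 mm across, 75 mm tall; origin at the centre of its underside. Not part of the work.
- tip_box: Bystander, loose: a white pipette-tip box with a green top, 120 x 80 x 53 mm; origin at the centre of its underside. Not part of the work.

How it is judged:
By the outcome, as a careful person would: the job done as asked, in the order asked, and still so for the second after the job is handed in, with the robot touching nothing.
It also fails if it takes over 45 s, if anything falls off the work surface, if the arm or the gripper's body presses on something with over 40 N, if the wrist force passes 120 N, or if a joint passes its speed limit or range.

### The arm

A 7-joint arm with a two-finger parallel gripper is mounted at the origin on the work surface. World frame = base frame: x ahead of the robot, y to its left, z up, the work surface at z = 0. Lengths are in m, angles in rad, forces in N, time in s.
With the tool pointing down it reaches from about 0.425 to 1.025 m from the base axis. Payload 9.4 kg.
Tool frame: the origin (TCP) lies on the centre line of the jaws, within the pads' length; the fingertips stand robot.nose_length ahead of it and the grasp point (between the pads) lies 11 mm behind it (robot.nose_length is the distance from the TCP to the fingertips, in m); z points along the fingers, y is the direction in which the jaws open and shut (so a half turn about z gives the same grasp; the last joint's range is limited). The gripper opens to 93 mm and grips with 3 to 60 N. Pads are 15 mm wide; open, the fingers measure 128 mm over their backs; the gripper's body (75 mm by 188 mm) begins 65 mm behind the grasp point.
Start: joints at [1.156, 0.599, -0.003, 1.599, 0.002, 0.943, -0.08], TCP at [0.24, -0.684, 0.227] pointing down, gripper open.
Joint ranges: [-2.57, 2.57], [-0.35, 1.97], [-1.29, 1.29], [0.11, 2.56], [-1.05, 4.19], [0.11, 1.86], [-2.63, 2.63]. Speed limits (rad/s): [2.22, 2.22, 3.01, 3.01, 3.14, 3.14, 3.14].

### API

Orientations are given as a rotation vector (axis times angle).
In Python, from station import robot gives the robot as it stands.
- The arm moves only by the tool step_arm, never from a script. Its argument "rows" is a list of rows, each a list of 2 entries, a list of its own where there are three numbers: the shift along the tool's x, y, z in m, then the turn, a rotation vector about the tool's x, y, z in rad. In form: [[[dx, dy, dz], [rx, ry, rz]], ...]. A call has 1 to 12 rows; each row is the pose to reach, as a shift and turn from the pose commanded when the call began, along the tool's axes at that moment; what a row does not reach only later rows make up. A row lasts 1/12 s, in which the tool goes at most 41.7 mm and 7.16 degrees, less where a joint would pass 70% of its speed; a pose out of reach is approached as far as the arm can. A call with a gripper value outside its range is refused whole. "jaw" is the finger opening in m, from 0 to 0.093, set as the call begins (left out, the last holds). The fingers move at their own pace and stop on an object; "squeeze" is the grip in N (left out, the last holds). Time passes only in rows, so rows that repeat a pose let the fingers close. It gives the time, the measured TCP pose, the force and the opening at its end, in the units of the state.
- robot.read_state(): the state, without advancing time (a new reading comes with each control period).
- robot.snapshot(name): name is "scene" or "top"; returns the picture (400x640x3 uint8, red, green, blue); there is no depth.
- robot.get_calibration(name): a dict with "mtx" (3x3 intrinsics, pixels), "R" (3x3) and "t" (3): a world point X has camera coordinates R X + t. Camera axes: x right, y down, z forward; pixel columns grow to the right and rows downward; lengths in m; the calibration is good to about 2 mm. A picture is of the moment at which its call begins. get_calibration takes no time and is no camera call.
- robot.job_done(): hands the job in, once; it reports no verdict.
The state is a dict: "time_s": time; "qpos": joint angles; "qvel": joint speeds; "effort": joint torques, N m; "position": TCP position; "tool_rot": TCP orientation; "wrist_force": force on the tool from outside, world axes, zero at the start; "moment": the same for the moment, N m; "opening": opening from 0.0 (shut) to 1.0 (fully open).
Only numpy, scipy, OpenCV 4.12 (cv2) and the standard library are available. Lean on these libraries where they do the work, as an engineer would, in place of code of your own. Each camera call takes 0.05 s, during which the arm holds its last target.

## Working session

There is one attempt and no reset: what is moved stays moved. The work goes in short steps, Python scripts to look and compute and a tool call to move; the robot and the scene stay as the last step left them, time stands still between calls to the robot, and variables do not carry over. Pictures are saved under pics/ and viewed, and the job is handed in when it is done.

Besides the shell and the picture viewer there is one more tool, called after "Call:" in YAML: its name, and indented under it one key for each argument. step_arm: Moves the arm, as the interface text tells. Its arguments: {"type":"object","properties":{"rows":{"type":"array"},"jaw":{"type":"number"},"squeeze":{"type":"number"}},"required":["rows"]}

```bash
ls; mkdir -p pics; python3 - <<'E'
from station import robot
import cv2
print(robot.read_state(), robot.nose_length)
for n in("scene","top"):
    im=robot.snapshot(n); cv2.imwrite(f"pics/{n}0.png",im[:,:,::-1]); c=robot.get_calibration(n); print(n,c)
E
```

```text
pics
{'time_s': 0.0, 'qpos': array([ 1.15628934,  0.60014659, -0.00253222,  1.60013941,  0.0018439 ,
        0.94290254, -0.0798026 ]), 'qvel': array([ 0.00090881, -0.00087936, -0.00201563, -0.00120404, -0.00116289,
       -0.00036853,  0.00036904]), 'effort': array([-1.54835539e-04, -7.65049767e+01,  1.49697471e+00, -2.52355152e+01,
       -5.24053385e-02,  1.69881515e-02,  1.99942115e-04]), 'position': array([ 0.24008306, -0.68357951,  0.22574123]), 'tool_rot': array([-3.09535958e+00, -5.27961825e-01,  7.07848839e-04]), 'wrist_force': array([ 0.44055055,  0.38544507, -0.1581689 ]), 'moment': array([-0.0431361 ,  0.00454914,  0.00286073]), 'opening': 1.0001867565251128} 0.008
scene {'mtx': array([[381.37102578,   0.        , 320.89713333],
       [  0.        , 381.37102578, 197.45131716],
       [  0.        ,   0.        ,   1.        ]]), 'R': array([[ 0.67655784,  0.73638822,  0.0013702 ],
       [ 0.49275469, -0.45133484, -0.74396887],
       [-0.5472315 ,  0.50401314, -0.66821287]]), 't': array([-0.35387768, -0.21435397,  1.41998199])}
top {'mtx': array([[365.57616775,   0.        , 314.41467088],
       [  0.        , 365.57616775, 196.27424288],
       [  0.        ,   0.        ,   1.        ]]), 'R': array([[-0.00915643, -0.99992411, -0.00824256],
       [-0.99755554,  0.00970517, -0.06920081],
       [ 0.06927555,  0.00758878, -0.9975687 ]]), 't': array([-0.0173365 ,  0.56398887,  1.06133894])}
```

View pics/scene0.png

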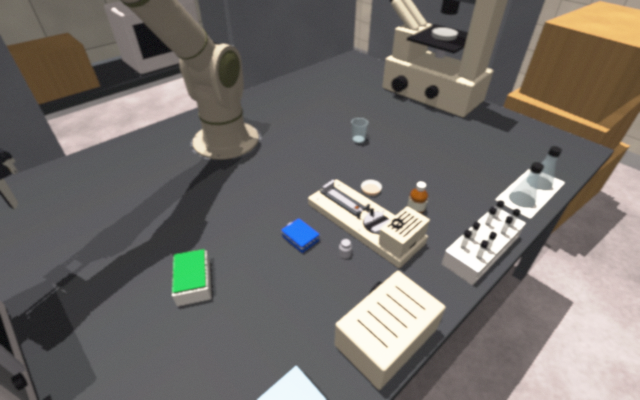

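View pics/top0.png

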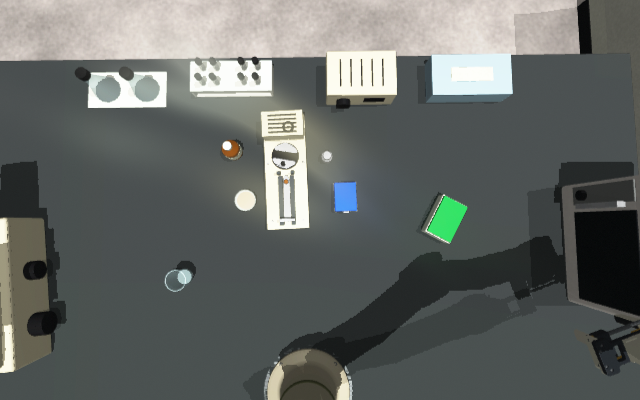

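The scene camera shows the changer around (370,215), and the top camera shows it at (285,170), running away from the robot. The disc is near (285,156). I'll enlarge both.

```bash
python3 - <<'E'
import cv2
a=cv2.imread("pics/top0.png")[100:240,215:355]; cv2.imwrite("pics/top0z.png",cv2.resize(a,(600,600),interpolation=cv2.INTER_CUBIC)) 
a=cv2.imread("pics/scene0.png")[165:270,290:445]; cv2.imwrite("pics/scene0z.png",cv2.resize(a,None,fx=5,fy=5,interpolation=cv2.INTER_CUBIC)) 
E
```

```text
(no output)
```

View pics/top0z.png

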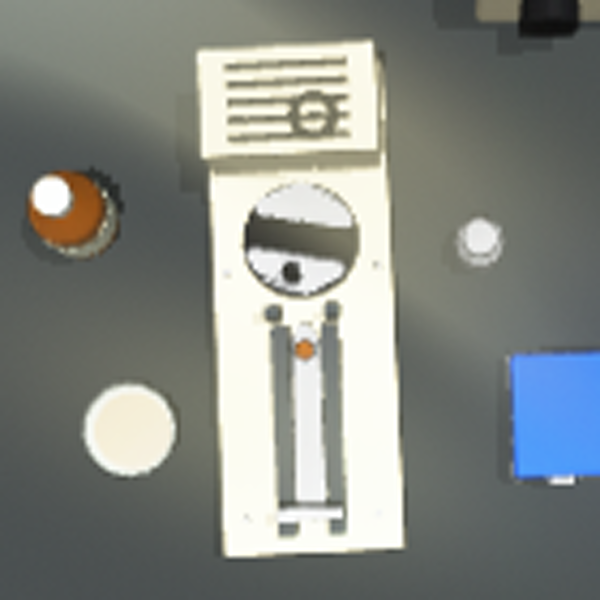

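View pics/scene0z.png

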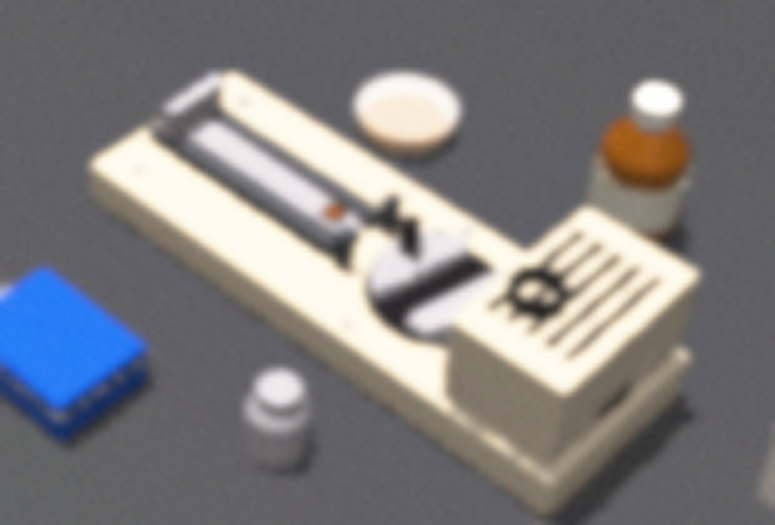

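```bash
cat > h.py <<'E'
import numpy as np, cv2
from station import robot
C={n:robot.get_calibration(n) for n in("scene","top")}
def ray(n,u,v):
    c=C[n]; d=c["R"].T@np.linalg.inv(c["mtx"])@np.array([u,v,1.]); return -c["R"].T@c["t"],d
def onz(n,u,v,z):
    o,d=ray(n,u,v); return o+d*(z-o[2])/d[2]
def tri(p,q):
    A=np.zeros((3,3));b=np.zeros(3)
    rs=[ray("scene",*p),ray("top",*q)]
    for o,d in rs:
        d=d/np.linalg.norm(d);P=np.eye(3)-np.outer(d,d);A+=P;b+=P@o
    x=np.linalg.solve(A,b)
    e=[np.linalg.norm(np.cross(x-o,d/np.linalg.norm(d))) for o,d in rs]
    return x,max(e)
def proj(n,X):
    c=C[n]; p=c["mtx"]@(c["R"]@np.asarray(X)+c["t"]); return p[:2]/p[2]
zt=lambda x,y:(215+(x+.5)*140/600-.5,100+(y+.5)*140/600-.5)
zs=lambda x,y:(290+(x+.5)/5-.5,165+(y+.5)/5-.5)
E
python3 - <<'E'
from h import *
np.set_printoptions(precision=4,suppress=True)
im=cv2.imread("pics/top0.png"); hsv=cv2.cvtColor(im,cv2.COLOR_BGR2HSV).astype(int)
b=im.astype(int)
m=((b[:,:,2]>170)&(b[:,:,2]-b[:,:,0]>8)&(b[:,:,2]-b[:,:,0]<70)).astype(np.uint8)*255
z=cv2.resize(m[100:240,215:355],(600,600),interpolation=cv2.INTER_NEAREST);cv2.imwrite("pics/m0.png",z)
# deck edge fit: rows 145..225 left/right cream
L=[];R=[]
for v in range(146,226):
    c=np.where(m[v,255:320])[0]+255
    L.append(onz("top",c.min()-.5,v,.03)[:2]);R.append(onz("top",c.max()+.5,v,.03)[:2])
for S in(L,R):
    vx,vy,x,y=cv2.fitLine(np.array(S,np.float32),cv2.DIST_HUBER,0,.001,.001).ravel(); print("edge dir",np.degrees(np.arctan2(vy,vx)),x,y)
for nm,p,z in [("deck bl",(225,556),.03),("deck br",(404,548),.03),("lamp tl",(197,52),.09),("lamp tr",(373,42),.09),("lamp br",(380,163),.09),("lamp bl",(203,156),.09),("disc c",(301,239),.042),("plate top l",(277,513),.0625),("plate top r",(342,513),.0625),("tip bar orange",(305,349),.04)]:
    print(nm,onz("top",*zt(*p),z))
print("pin",tri(zs(389,211),zt(291,270)),"disc",tri(zs(435,285),zt(301,239)))
print("pin?",onz("top",*zt(291,270),.066),onz("scene",*zs(389,211),.066))
print("platel/r",tri(zs(218,77),zt(278,512)),tri(zs(165,112),zt(341,512)))
E
```

```text
edge dir 2.3035765 0.60325354 0.12180781
edge dir 2.0660622 0.58768517 -0.0020832603
deck bl [0.4679 0.1159 0.03  ]
deck br [ 0.4722 -0.0058  0.03  ]
lamp tl [0.7986 0.126  0.09  ]
lamp tr [0.8039 0.0104 0.09  ]
lamp br [0.7234 0.0064 0.09  ]
lamp bl [0.7293 0.122  0.09  ]
disc c [0.6827 0.0624 0.042 ]
plate top l [0.4965 0.0771 0.0625]
plate top r [0.4961 0.0342 0.0625]
tip bar orange [0.6076 0.0601 0.04  ]
pin (array([0.6524, 0.062 , 0.0729]), np.float64(0.0058080974314894665)) disc (array([0.6832, 0.0624, 0.037 ]), np.float64(0.0005842566314674781))
pin? [0.6576 0.067  0.066 ] [0.6447 0.0628 0.066 ]
platel/r (array([0.4965, 0.0755, 0.0653]), np.float64(0.0008513045407558469)) (array([0.4958, 0.0338, 0.0613]), np.float64(0.0014703124850340796))
```

View pics/m0.png

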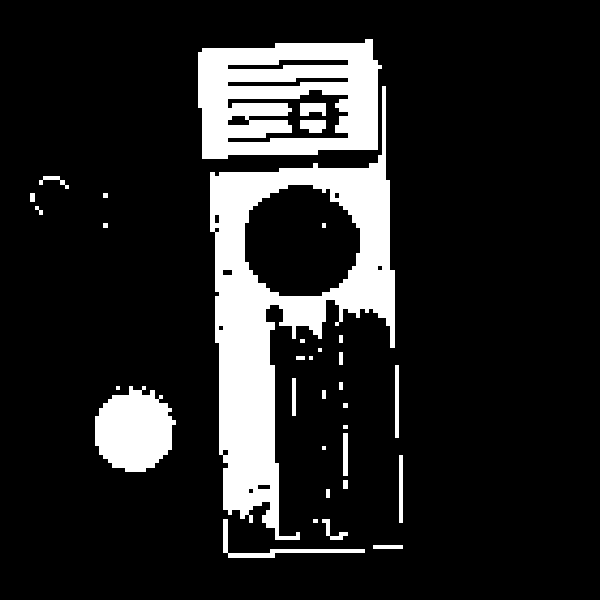

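```bash
python3 - <<'E'
from h import *
np.set_printoptions(precision=4,suppress=True)
p=zt(291,270)
X=onz("top",*p,.066);u=proj("scene",X);print(X,((u-[290,165])+.5)*5-.5)
b=onz("top",*p,.042);u=proj("scene",b);print(b,((u-[290,165])+.5)*5-.5)
im=cv2.imread("pics/scene0.png")[195:225,350:395];cv2.imwrite("pics/pin.png",cv2.resize(im,None,fx=16,fy=16,interpolation=cv2.INTER_NEAREST))
im=cv2.imread("pics/top0.png")[140:180,265:305];cv2.imwrite("pics/pint.png",cv2.resize(im,None,fx=14,fy=14,interpolation=cv2.INTER_NEAREST))
E
```

```text
[0.6576 0.067  0.066 ] [411.5543 219.3553]
[0.6615 0.0693 0.042 ] [415.6485 252.1738]
```

View pics/pin.png

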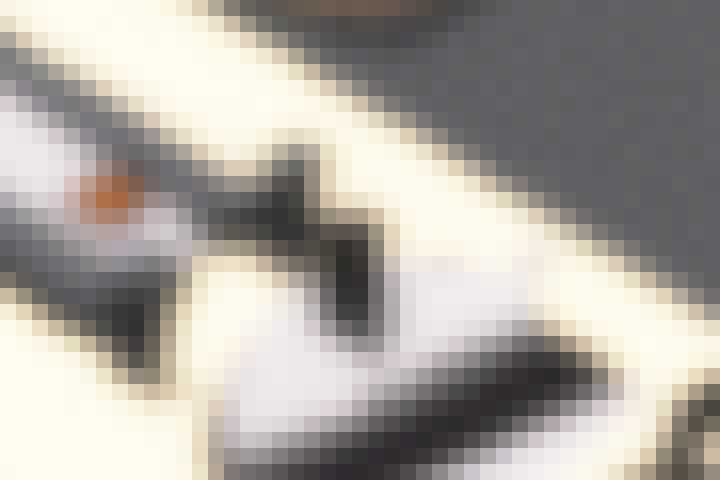

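View pics/pint.png

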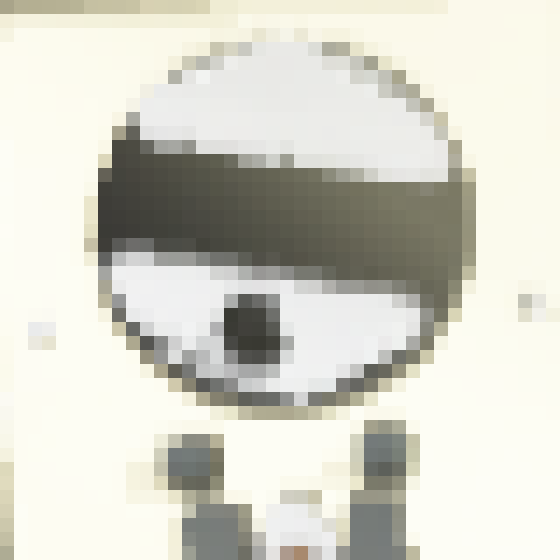

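```bash
cat >> h.py <<'E'
from scipy.spatial.transform import Rotation as Ro
O=np.array([.683,.0628]);YAW=.038
def c2w(x,y):
    c,s=np.cos(YAW),np.sin(YAW); return O+np.array([c*x-s*y,s*x+c*y])
def rel(p,ang):
    """tool shift/turn to TCP p, tool x at world angle ang, pointing down"""
    s=robot.read_state();R=Ro.from_rotvec(s["tool_rot"])
    T=Ro.from_euler("z",ang)*Ro.from_euler("x",np.pi)
    return R.inv().apply(np.asarray(p)-s["position"]),(R.inv()*T).as_rotvec()
def line(n,t):return c2w((n-t)*.70711,(n+t)*.70711)
E
python3 - <<'E'
from h import *
np.set_printoptions(precision=4,suppress=True)
a=np.pi/4+YAW
p=line(-.038,.023);print(p);print(rel([*p,.20],a))
print("T0 slide",rel([*c2w(-.21,0),.2],YAW))
E
```

```text
[0.6403 0.0506]
(array([ 0.621 , -0.56  ,  0.0265]), array([-0.0014, -0.0002, -0.4855]))
T0 slide (array([ 0.4647, -0.6195,  0.0266]), array([-0.0013,  0.0004,  0.2999]))
```

Call:
step_arm:
  rows:
    - [[0.03,-0.03,0],[0,0,-0.1]]
    - [[0.06,-0.056,0],[0,0,-0.2]]
    - [[0.09,-0.08,0],[0,0,-0.3]]
    - [[0.12,-0.108,0],[0,0,-0.4]]
    - [[0.15,-0.135,0],[0,0,-0.485]]
    - [[0.18,-0.162,0],[0,0,-0.485]]
    - [[0.21,-0.189,0],[0,0,-0.485]]
    - [[0.24,-0.216,0],[0,0,-0.485]]
    - [[0.27,-0.243,0],[0,0,-0.485]]
    - [[0.3,-0.27,0],[0,0,-0.485]]
    - [[0.33,-0.297,0],[0,0,-0.485]]
    - [[0.36,-0.325,0],[0,0,-0.485]]
  jaw: 0

```text
time_s: 1.1
position: [0.4726, -0.2564, 0.2265]
tool_rot: [-2.88, -1.256, 0.0]
wrist_force: [1.9, 0.5, 0.2]
opening: 0.188
```

```bash
python3 - <<'E'
from h import *
np.set_printoptions(precision=4,suppress=True)
p=line(-.038,.023);print(rel([*p,.12],np.pi/4+YAW),robot.read_state()["time_s"])
E
```

```text
(array([ 0.3391, -0.086 ,  0.1065]), array([-0.0002,  0.0002, -0.001 ])) 1.1
```

Call:
step_arm:
  rows:
    - [[0.034,-0.009,0.0],[0,0,0]]
    - [[0.068,-0.018,0.01],[0,0,0]]
    - [[0.102,-0.026,0.02],[0,0,0]]
    - [[0.136,-0.035,0.03],[0,0,0]]
    - [[0.17,-0.043,0.04],[0,0,0]]
    - [[0.204,-0.052,0.05],[0,0,0]]
    - [[0.238,-0.06,0.06],[0,0,0]]
    - [[0.272,-0.069,0.075],[0,0,0]]
    - [[0.306,-0.078,0.09],[0,0,0]]
    - [[0.33,-0.084,0.1],[0,0,0]]
    - [[0.339,-0.086,0.106],[0,0,0]]
    - [[0.339,-0.086,0.106],[0,0,0]]

```text
time_s: 2.1
position: [0.6396, 0.0518, 0.1188]
tool_rot: [-2.876, -1.261, 0.003]
wrist_force: [-1.0, -0.2, -0.5]
opening: 0.004
```

```bash
python3 - <<'E'
from h import *
np.set_printoptions(precision=4,suppress=True)
im=robot.snapshot("scene")[150:280,280:450];cv2.imwrite("pics/s1.png",cv2.resize(im[:,:,::-1],None,fx=4.5,fy=4.5,interpolation=cv2.INTER_CUBIC))
for n in(-.033,.004):
  p=line(n,.023);print(rel([*p,.064],np.pi/4+YAW),robot.read_state()["time_s"])
E
```

```text
(array([0.0068, 0.    , 0.0556]), array([-0.0011,  0.0017,  0.0009])) 2.15
(array([0.0438, 0.0001, 0.0556]), array([-0.0011,  0.0017,  0.0009])) 2.15
```

View pics/s1.png

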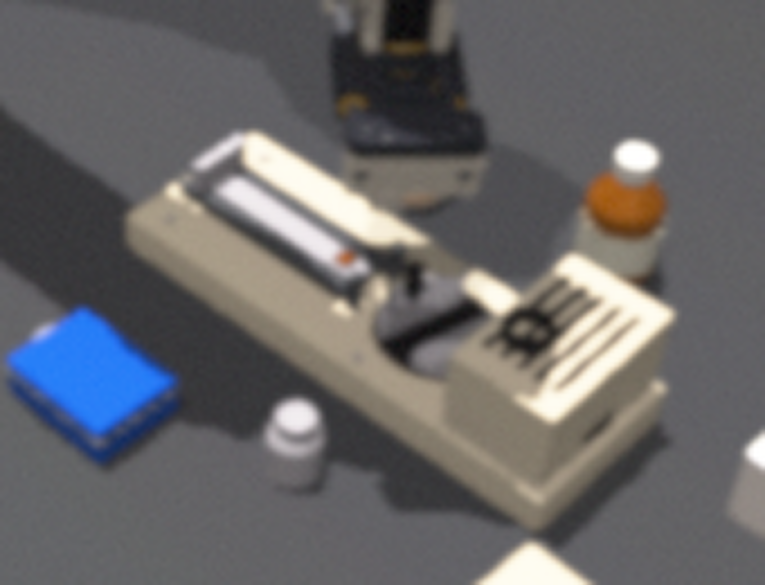

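```bash
python3 - <<'E'
from h import *
p=robot.read_state()["position"]
for dz in(-.008,0,.054): 
  u=proj("scene",p+[0,0,dz]);print((u-[280,150]+.5)*4.5)
im=robot.snapshot("top")[130:200,250:320];cv2.imwrite("pics/t1.png",cv2.resize(im[:,:,::-1],None,fx=8,fy=8,interpolation=cv2.INTER_CUBIC))
for dz in(-.008,0,.054): 
  u=proj("top",p+[0,0,dz]);print((u-[250,130]+.5)*8)
E
```

```text
[379.62077722 207.88637798]
[380.65741882 197.78273579]
[387.95085053 126.6971992 ]
[303.60071391 296.52550395]
[301.6604359  292.96214847]
[287.69516009 267.31466815]
```

View pics/t1.png

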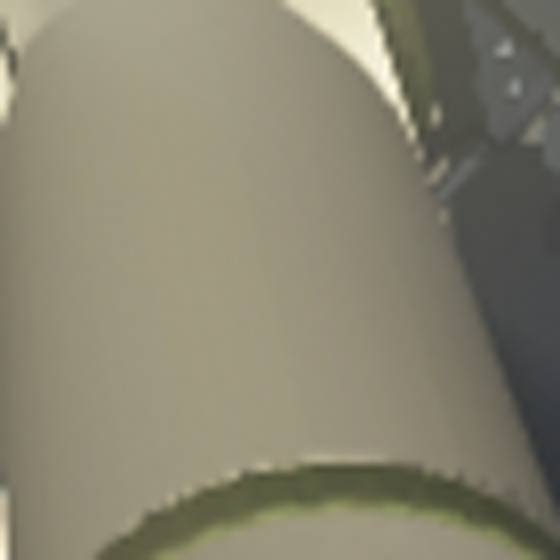

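Call:
step_arm:
  rows:
    - [[0.002,0,0.012],[0,0,0]]
    - [[0.004,0,0.026],[0,0,0]]
    - [[0.005,0,0.04],[0,0,0]]
    - [[0.005,0,0.049],[0,0,0]]
    - [[0.005,0,0.053],[0,0,0]]
    - [[0.005,0,0.053],[0,0,0]]

```text
time_s: 2.7
position: [0.6423, 0.0518, 0.0662]
tool_rot: [-2.88, -1.255, 0.003]
wrist_force: [0.1, 0.2, -0.1]
opening: 0.006
```

Call:
step_arm:
  rows:
    - [[0.002,0,0.0],[0,0,0]]
    - [[0.004,0,0.002],[0,0,0]]
    - [[0.006,0,0.003],[0,0,0]]
    - [[0.009,0,0.003],[0,0,0]]
    - [[0.012,0,0.003],[0,0,0]]
    - [[0.015,0,0.003],[0,0,0]]

```text
time_s: 3.2
position: [0.6504, 0.0633, 0.0643]
tool_rot: [-2.878, -1.256, 0.009]
wrist_force: [-9.2, -0.5, 2.6]
opening: 0.006
```

Call:
step_arm:
  rows:
    - [[0.002,-0.001,0.0],[0,0,0]]
    - [[0.004,-0.002,0.0],[0,0,0]]
    - [[0.006,-0.0025,0.0],[0,0,0]]
    - [[0.009,-0.003,0.0],[0,0,0]]
    - [[0.012,-0.003,0.0],[0,0,0]]

```text
time_s: 3.62
position: [0.6588, 0.0745, 0.0645]
tool_rot: [-2.879, -1.256, 0.002]
wrist_force: [-3.8, -0.9, -2.5]
opening: 0.003
```

```bash
python3 - <<'E'
from h import *
im=robot.snapshot("scene")[150:280,280:450];cv2.imwrite("pics/s2.png",cv2.resize(im[:,:,::-1],None,fx=4.5,fy=4.5,interpolation=cv2.INTER_CUBIC))
E
```

```text
(no output)
```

View pics/s2.png

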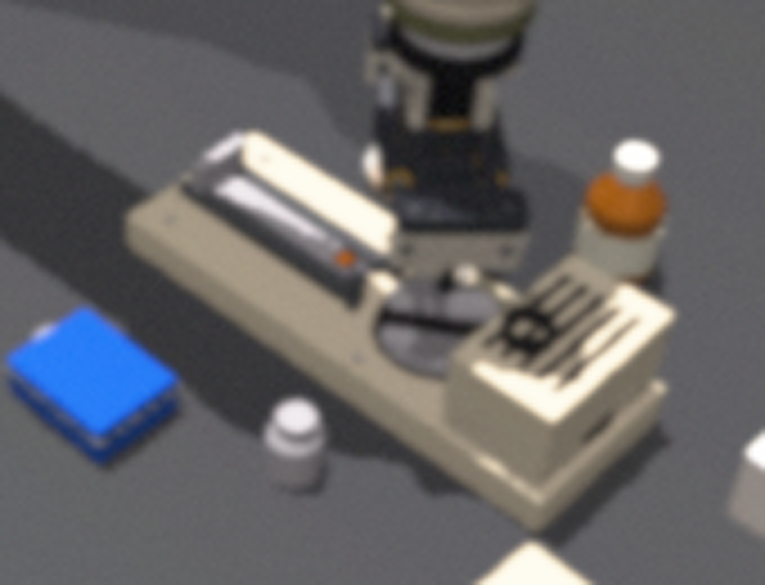

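Call:
step_arm:
  rows:
    - [[0.002,0,0.0],[0,0,0]]
    - [[0.004,0,0.0],[0,0,0]]
    - [[0.006,0.001,0.0],[0,0,0]]
    - [[0.008,0.002,0.0],[0,0,0]]
    - [[0.01,0.003,0.0],[0,0,0]]
    - [[0.0115,0.0035,0.0],[0,0,0]]
    - [[0.0125,0.004,0.0],[0,0,0]]
    - [[0.0125,0.004,0.0],[0,0,0]]

```text
time_s: 4.33
position: [0.6713, 0.0808, 0.0647]
tool_rot: [2.879, 1.256, 0.001]
wrist_force: [-1.6, -1.1, -0.6]
opening: 0.011
```

```bash
python3 - <<'E'
from h import *
im=robot.snapshot("scene")[150:280,280:450];cv2.imwrite("pics/s3.png",cv2.resize(im[:,:,::-1],None,fx=4.5,fy=4.5,interpolation=cv2.INTER_CUBIC))
E
```

```text
(no output)
```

View pics/s3.png

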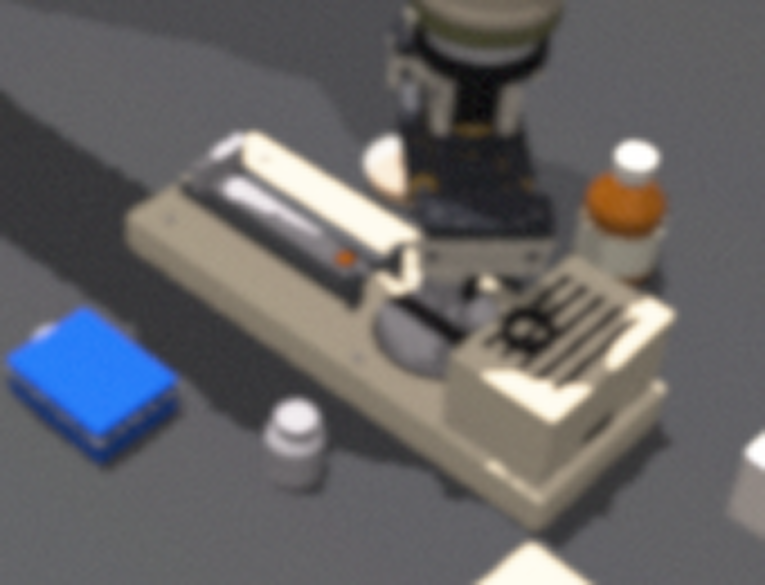

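Call:
step_arm:
  rows:
    - [[-0.004,0,0.0],[0,0,0]]
    - [[-0.008,0,0],[0,0,0]]
    - [[-0.008,0,-0.02],[0,0,0]]
    - [[-0.01,0,-0.045],[0,0,0]]
    - [[-0.012,0,-0.07],[0,0,0]]
    - [[-0.014,0,-0.09],[0,0,0]]
    - [[-0.015,0,-0.1],[0,0,0]]

```text
time_s: 4.97
position: [0.6616, 0.0697, 0.1676]
tool_rot: [2.879, 1.255, 0.006]
wrist_force: [0.3, -0.6, 1.1]
opening: 0.004
```

```bash
python3 - <<'E'
from h import *
np.set_printoptions(precision=4,suppress=True)
print(rel([*c2w(-.215,0),.16],YAW))
E
```

```text
(array([-0.1427, -0.1315,  0.0068]), array([ 0.0011, -0.0041,  0.7844]))
```

Call:
step_arm:
  rows:
    - [[-0.015,-0.014,0],[0,0,0.1]]
    - [[-0.03,-0.028,0],[0,0,0.2]]
    - [[-0.045,-0.042,0],[0,0,0.3]]
    - [[-0.06,-0.056,0],[0,0,0.4]]
    - [[-0.075,-0.07,0],[0,0,0.5]]
    - [[-0.09,-0.084,0],[0,0,0.6]]
    - [[-0.105,-0.097,0],[0,0,0.7]]
    - [[-0.12,-0.11,0],[0,0,0.784]]
    - [[-0.135,-0.124,0],[0,0,0.784]]
    - [[-0.143,-0.131,0],[0,0,0.784]]
    - [[-0.143,-0.131,0],[0,0,0.784]]

```text
time_s: 5.88
position: [0.465, 0.0538, 0.1646]
tool_rot: [3.141, 0.063, -0.002]
wrist_force: [0.5, -0.0, -0.4]
opening: 0.005
```

```bash
python3 - <<'E'
from h import *
np.set_printoptions(precision=4,suppress=True)
im=robot.snapshot("top")[120:220,235:335];cv2.imwrite("pics/t4.png",cv2.resize(im[:,:,::-1],None,fx=6,fy=6,interpolation=cv2.INTER_CUBIC))
im=robot.snapshot("scene")[165:270,290:445];cv2.imwrite("pics/s4.png",cv2.resize(im[:,:,::-1],None,fx=5,fy=5,interpolation=cv2.INTER_CUBIC))
E
```

```text
(no output)
```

View pics/t4.png

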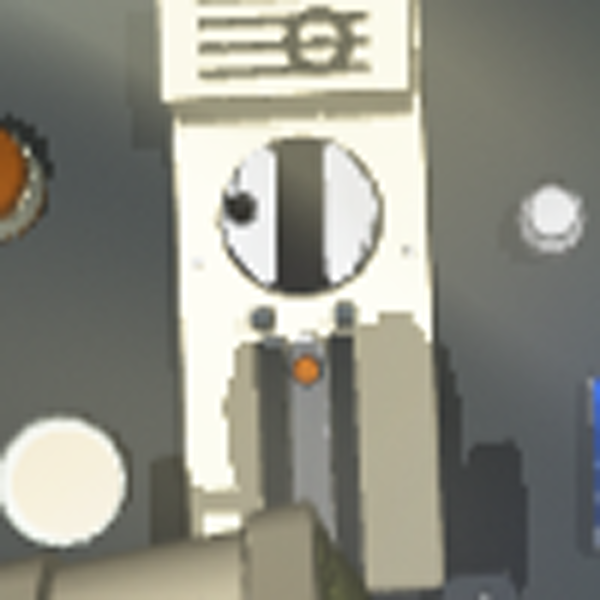

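View pics/s4.png

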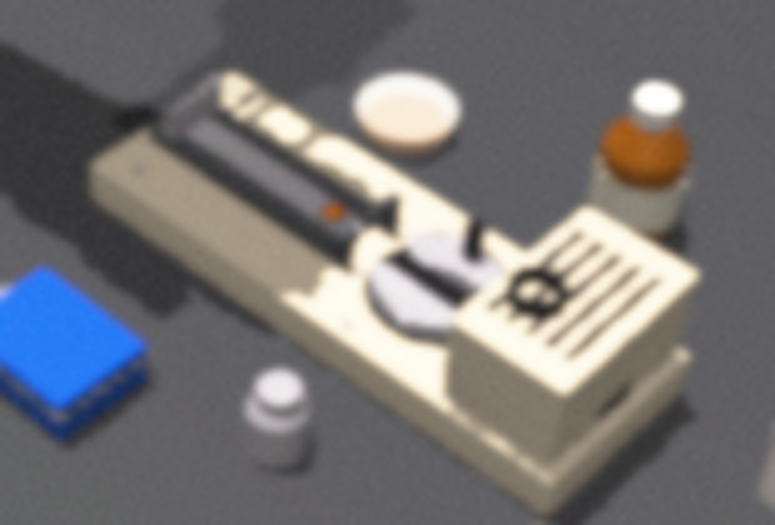

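```bash
python3 - <<'E'
from h import *
im=robot.snapshot("top");g=cv2.cvtColor(im,cv2.COLOR_RGB2GRAY).astype(float)
L=[];R=[]
for v in range(147,165):
    r=g[v]; 
    def cross(us):
        for u in us:
            a,b=r[u],r[u+1]
            if (a-160)*(b-160)<=0 and a!=b: return u+(160-a)/(b-a)
    l=cross(range(285,270,-1)); q=cross(range(285,300))
    if l and q: L.append(onz("top",l,v,.042)[:2]);R.append(onz("top",q,v,.042)[:2])
for S in(L,R,(np.array(L)+R)/2):
    vx,vy,x,y=cv2.fitLine(np.array(S,np.float32),cv2.DIST_HUBER,0,.0005,.0005).ravel()
    print(np.arctan(vy/vx)-YAW,x,y,len(S))
print(rel([*c2w(-.218,0),.054],YAW)); print(np.linalg.norm(np.mean(L,0)-np.mean(R,0)))
E
```

```text
-0.051161323 0.68341726 0.07511984 18
-0.025251336 0.68227965 0.0516893 18
-0.036503717 0.68919474 0.06342992 18
(array([-0.00375338, -0.0002369 ,  0.11076014]), array([-0.00032632, -0.00163006,  0.00123353]))
0.023491519757814616
```

Call:
step_arm:
  rows:
    - [[0,0,0.02],[0,0,0]]
    - [[0,0,0.045],[0,0,0]]
    - [[0,0,0.07],[0,0,0]]
    - [[0,0,0.09],[0,0,0]]
    - [[0,0,0.102],[0,0,0]]
    - [[0,0,0.109],[0,0,0]]
    - [[0,0,0.11],[0,0,0]]

```text
time_s: 6.62
position: [0.4678, 0.0541, 0.0531]
tool_rot: [3.141, 0.061, -0.002]
wrist_force: [-0.1, 0.1, 0.6]
opening: 0.005
```

```bash
python3 - <<'E'
from h import *
np.set_printoptions(precision=4,suppress=True)
im=robot.snapshot("scene")[150:280,280:450];cv2.imwrite("pics/s5.png",cv2.resize(im[:,:,::-1],None,fx=4.5,fy=4.5,interpolation=cv2.INTER_CUBIC))
for x in(-.1985,-.0715):print(rel([*c2w(x,0),.054],YAW))
E
```

```text
(array([ 0.0169, -0.0005, -0.0002]), array([0.0001, 0.0008, 0.0007]))
(array([ 0.1439, -0.0004, -0.0003]), array([0.0001, 0.0008, 0.0007]))
```

View pics/s5.png

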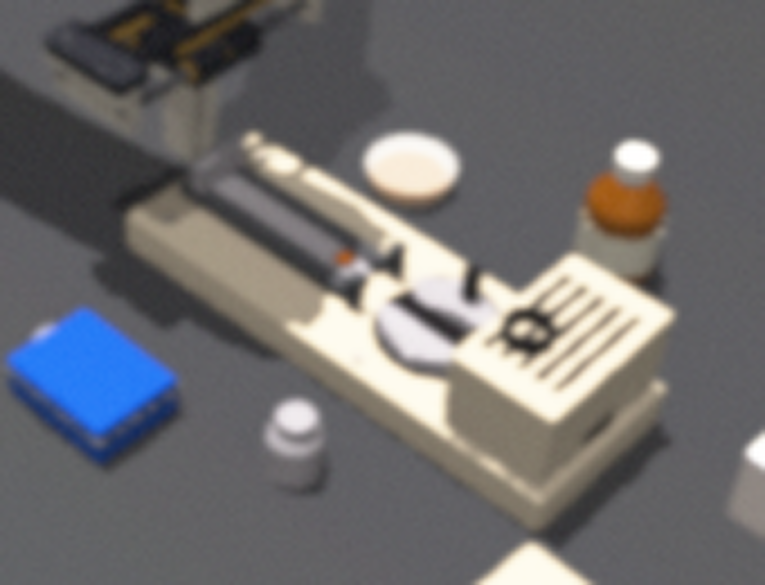

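Fingers are behind the plate. The disc is in line, so I'll push gently.

Call:
step_arm:
  rows:
    - [[0.004,0,0],[0,0,0]]
    - [[0.008,0,0],[0,0,0]]
    - [[0.012,0,0],[0,0,0]]
    - [[0.016,0,0],[0,0,0]]
    - [[0.02,0,0],[0,0,0]]
    - [[0.024,0,0],[0,0,0]]
    - [[0.028,0,0],[0,0,0]]
    - [[0.032,0,0],[0,0,0]]

```text
time_s: 7.33
position: [0.4992, 0.0553, 0.0547]
tool_rot: [3.141, 0.061, -0.001]
wrist_force: [-3.5, -0.8, 2.2]
opening: 0.008
```

Call:
step_arm:
  rows:
    - [[0.004,0,0],[0,0,0]]
    - [[0.008,0,0],[0,0,0]]
    - [[0.012,0,0],[0,0,0]]
    - [[0.016,0,0],[0,0,0]]
    - [[0.02,0,0],[0,0,0]]
    - [[0.024,0,0],[0,0,0]]
    - [[0.028,0,0],[0,0,0]]
    - [[0.032,0,0],[0,0,0]]

```text
time_s: 8.0
position: [0.5317, 0.0566, 0.0546]
tool_rot: [3.141, 0.061, 0.0]
wrist_force: [-3.4, -0.4, 1.2]
opening: 0.004
```

```bash
python3 - <<'E'
from h import *
np.set_printoptions(precision=4,suppress=True)
im=robot.snapshot("scene")[150:280,280:450];cv2.imwrite("pics/s6.png",cv2.resize(im[:,:,::-1],None,fx=4.5,fy=4.5,interpolation=cv2.INTER_CUBIC))
for x in(-.0715,):print(rel([*c2w(x,0),.054],YAW))
E
```

```text
(array([ 0.0788, -0.0003,  0.0008]), array([-0.0002, -0.0016,  0.0008]))
```

View pics/s6.png

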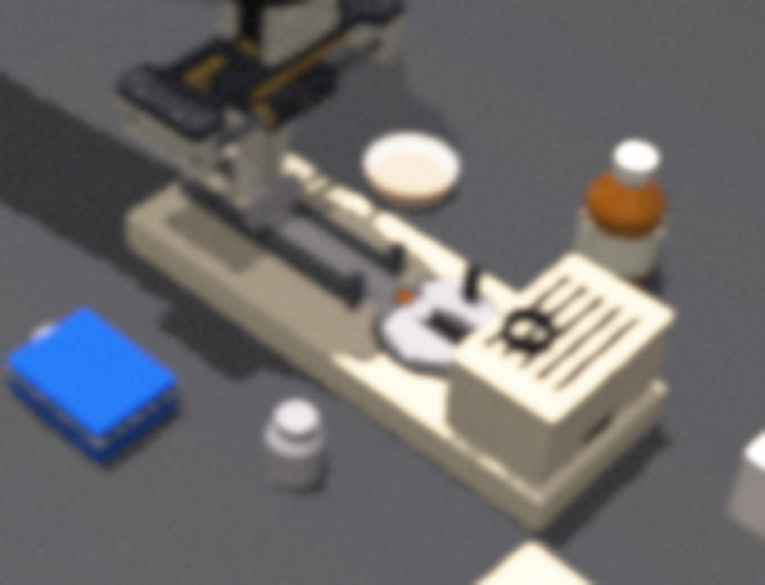

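The nose is in the slot and the pushing force is about 3.4 N. I'll keep pushing, slowing down toward the stops.

Call:
step_arm:
  rows:
    - [[0.004,0,0],[0,0,0]]
    - [[0.008,0,0],[0,0,0]]
    - [[0.012,0,0],[0,0,0]]
    - [[0.016,0,0],[0,0,0]]
    - [[0.02,0,0],[0,0,0]]
    - [[0.024,0,0],[0,0,0]]
    - [[0.028,0,0],[0,0,0]]
    - [[0.032,0,0],[0,0,0]]
    - [[0.036,0,0],[0,0,0]]

```text
time_s: 8.8
position: [0.5676, 0.058, 0.0546]
tool_rot: [-3.141, -0.061, -0.0]
wrist_force: [-1.6, 0.8, 0.4]
opening: 0.007
```

Call:
step_arm:
  rows:
    - [[0.004,0,0],[0,0,0]]
    - [[0.008,0,0],[0,0,0]]
    - [[0.012,0,0],[0,0,0]]
    - [[0.016,0,0],[0,0,0]]
    - [[0.02,0,0],[0,0,0]]
    - [[0.024,0,0],[0,0,0]]
    - [[0.028,0,0],[0,0,0]]
    - [[0.032,0,0],[0,0,0]]
    - [[0.034,0,0],[0,0,0]]
    - [[0.036,0,0],[0,0,0]]

```text
time_s: 9.63
position: [0.6031, 0.0594, 0.0546]
tool_rot: [3.141, 0.061, -0.001]
wrist_force: [-5.0, 0.3, 2.9]
opening: 0.006
```

```bash
python3 - <<'E'
from h import *
np.set_printoptions(precision=4,suppress=True)
im=robot.snapshot("scene")[150:280,280:450];cv2.imwrite("pics/s7.png",cv2.resize(im[:,:,::-1],None,fx=4.5,fy=4.5,interpolation=cv2.INTER_CUBIC))
for x in(-.0715,):print(rel([*c2w(x,0),.054],YAW))
E
```

```text
(array([ 0.008 , -0.0003,  0.0006]), array([-0.    , -0.0001,  0.0007]))
```

View pics/s7.png

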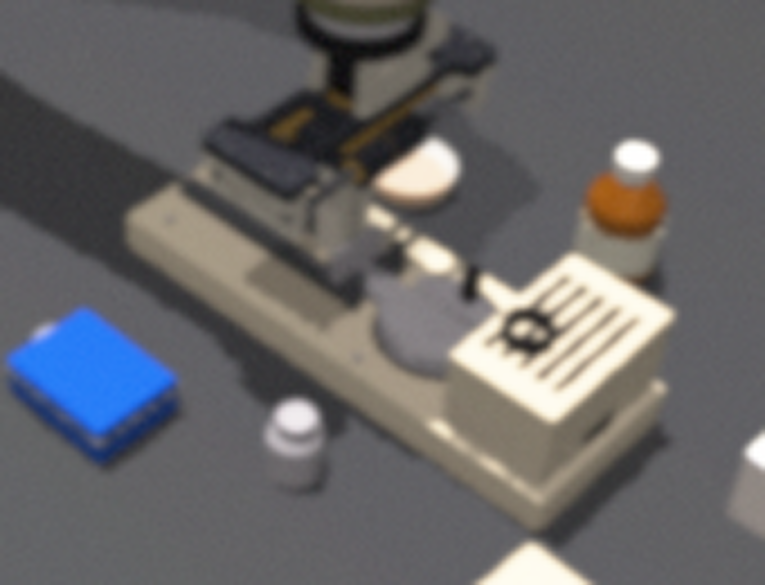

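Expect about 8 mm more. I'll go in 1 mm rows and watch for the force to rise.

Call:
step_arm:
  rows:
    - [[0.0015,0,0],[0,0,0]]
    - [[0.003,0,0],[0,0,0]]
    - [[0.0045,0,0],[0,0,0]]
    - [[0.006,0,0],[0,0,0]]

```text
time_s: 10.02
position: [0.6094, 0.0597, 0.0546]
tool_rot: [-3.141, -0.061, -0.0]
wrist_force: [-2.2, -0.3, 0.4]
opening: 0.006
```

Call:
step_arm:
  rows:
    - [[0.001,0,0],[0,0,0]]
    - [[0.002,0,0],[0,0,0]]

```text
time_s: 10.18
position: [0.6112, 0.0597, 0.0546]
tool_rot: [3.141, 0.061, -0.0]
wrist_force: [-2.5, -0.1, 1.5]
opening: 0.01
```

Call:
step_arm:
  rows:
    - [[0.001,0,0],[0,0,0]]

```text
time_s: 10.27
position: [0.6112, 0.0597, 0.0546]
tool_rot: [3.141, 0.061, -0.003]
wrist_force: [-6.4, -1.0, 7.2]
opening: 0.005
```

Call:
step_arm:
  rows:
    - [[0.001,0,0],[0,0,0]]
    - [[0.001,0,0],[0,0,0]]

```text
time_s: 10.43
position: [0.6112, 0.0597, 0.0545]
tool_rot: [3.141, 0.061, -0.006]
wrist_force: [-8.0, -0.3, 6.0]
opening: 0.006
```

Call:
step_arm:
  rows:
    - [[0.001,0,0],[0,0,0]]
    - [[0.001,0,0],[0,0,0]]

```text
time_s: 10.6
position: [0.6112, 0.0597, 0.0545]
tool_rot: [3.141, 0.061, -0.009]
wrist_force: [-9.9, 0.2, 8.8]
opening: 0.002
```

Call:
step_arm:
  rows:
    - [[-0.003,0,0],[0,0,0]]
    - [[-0.008,0,0],[0,0,0]]
    - [[-0.015,0,0],[0,0,0]]
    - [[-0.022,0,0],[0,0,0]]
    - [[-0.028,0,-0.02],[0,0,0]]
    - [[-0.034,0,-0.045],[0,0,0]]
    - [[-0.04,0,-0.07],[0,0,0]]
    - [[-0.06,0,-0.09],[0,0,0]]
    - [[-0.08,0,-0.11],[0,0,0]]
    - [[-0.1,0,-0.13],[0,0,0]]
    - [[-0.12,0,-0.14],[0,0,0]]
    - [[-0.13,0,-0.14],[0,0,0]]

```text
time_s: 11.6
position: [0.4826, 0.0546, 0.1965]
tool_rot: [-3.14, -0.061, -0.004]
wrist_force: [-0.5, -0.3, -0.9]
opening: 0.005
```

```bash
python3 - <<'E'
from h import *
im=robot.snapshot("top")[100:240,215:355];cv2.imwrite("pics/t8.png",cv2.resize(im[:,:,::-1],(600,600),interpolation=cv2.INTER_CUBIC))
im=robot.snapshot("scene")[165:270,290:445];cv2.imwrite("pics/s8.png",cv2.resize(im[:,:,::-1],None,fx=5,fy=5,interpolation=cv2.INTER_CUBIC))
print(robot.read_state()["wrist_force"])
E
```

```text
[ 1.04005263 -0.86443205  0.08528   ]
```

View pics/t8.png

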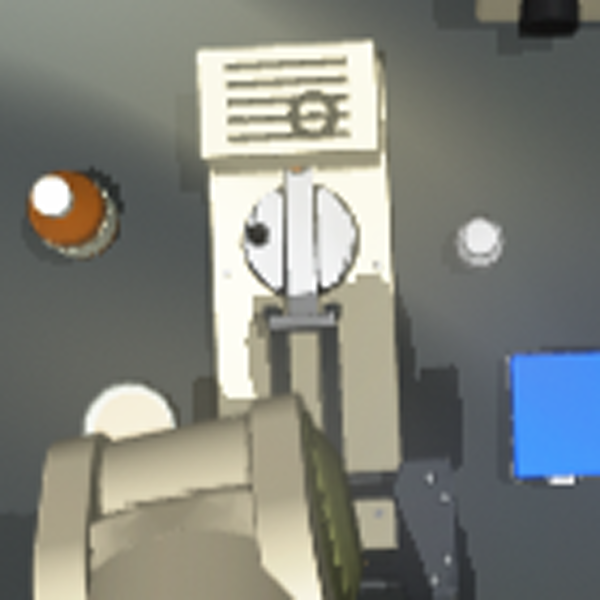

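View pics/s8.png

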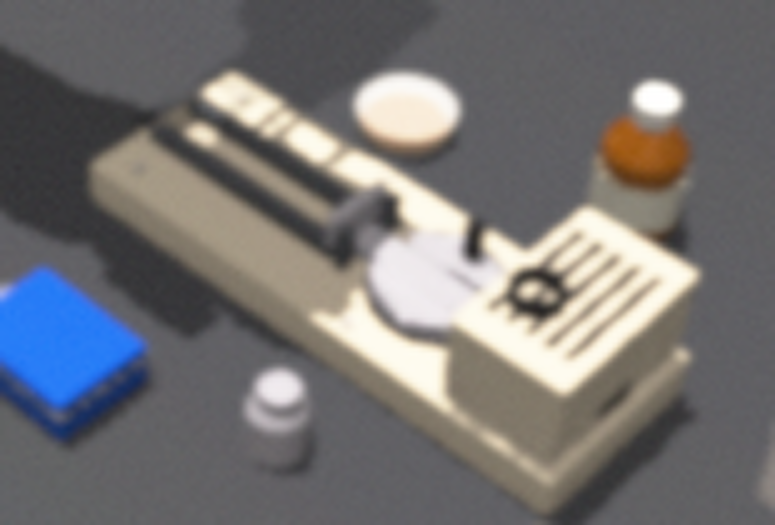

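```bash
python3 - <<'E'
from h import *
np.set_printoptions(precision=4,suppress=True)
# plate top seen (270..340, ~320); expected plate top centre at home changer x=-0.060,z=.0625
print(onz("top",*zt(303,320),.0625),c2w(-.060,0))
print(robot.read_state()["time_s"]);robot.job_done()
E
```

```text
[0.6245 0.0594 0.0625] [0.623  0.0605]
11.7
the job is handed in; nothing more can be done
```

The filter is in the light path: the slider is fully home against its two stops, and the job is handed in at 11.7 s.

**Disc:** I pushed the pin with the closed fingertips until the slot lined up with the slider bar. The picture put the joint at about -0.04 rad, inside the 0.15 rad the nose can take up. Early in that push the pin rubbed along the finger and the force reached about 9 N. I then moved the finger sideways with the pin, and the force dropped below 5 N.

**Slider:** I pushed the end plate through the disc at roughly 2–5 N. The tool then stopped at x = 0.6112 m, against an expected 0.6115 m. It stayed there through 3 mm of further commanded push, while the force rose to about 10 N horizontally and 9 N upward on the tool.

**Last checks:**
- **Plate:** after I backed off, both pictures show the plate against the stops and the nose in the tunnel. The plate's top measures (0.6245, 0.0594) m against (0.623, 0.0605) m expected, within the 2 mm calibration.
- **Bystanders:** the bottle, objective, slide box and filter ring look unmoved. So does the dish, though the arm partly hides it in the top view. The beaker and tip box were outside the last pictures, and the arm never worked near them.
- **Clearance:** the arm is clear of everything, with the wrist force near zero.

No check failed or disagreed.

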